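# Hold the hidden bolt head on the spring tensioner

### The job

Keep the bolt of the spring tensioner from turning while a workmate tightens the backing nut on its front: reach down into the narrow gap behind the front bracket, take the hidden hexagon head between both fingers, turn it back against its spring until the pointer on the front hangs straight down at the long mark, and hold it still there for at least two seconds. The brass head is soft and the bracket is thin, so grip lightly (about 40 N a finger, never over 80 N), do not knock or lean on the two uprights, and leave the things lying about where they are. Finish while still holding the head, with the pointer straight down: do not let go at the end.

Things in the scene. Friction and masses are not known exactly. Their poses are not given: they have to be found in the camera images.
- tensioner: spring tensioner, a fixed stand: dark steel base plate 124 (x) x 120 (y) x 10 mm with two grey uprights. Origin: centre of the plate's underside, on the table. x runs from the front bracket to the rear plate, along the bolt; z is up. Bolt axis: along x at y = 0, z = 110 mm. Yaw within about 20 degrees, front facing the robot. Nothing of it is over 134 mm high.
- front_bracket: front upright, grey plate 6 mm thick, 48 mm wide with an arched top (24 mm radius about the bolt axis, top 134 mm above the table), 68 mm wide in its lowest 60 mm; at x = -30 to -24 mm of the tensioner's frame, whose origin and axes it shares. On its front a long mark lies straight under the bolt and a short one 0.24 rad either side.
- rear_plate: rear upright of the same outline, at x = +24 to +30 mm of the tensioner's frame, with the gap of 48 mm between it and the front bracket open above and to both sides. Its origin and axes are those of the tensioner.
- hex_head: brass hexagon head of the bolt, 24 mm across flats (27.7 across corners), 20 mm long along the bolt. Origin: its centre, mid-gap, 110 mm above the table, 24 mm from either upright and below their tops. x: bolt axis; two flats face its own +y and -y, upright when the joint reads 0. It turns with the bolt. A spring coil of 12 mm radius lies 12 to 22 mm in front of its centre.
- tension_bolt (a joint): turn of the bolt with its head, nut and pointer, rad. 0: pointer straight down at the long mark. Positive: turned right-handed about the tensioner's x axis (pointer swung to the tensioner's +y, the left as seen from the robot). A spring keeps it at about 0.32 (it starts between 0.24 and 0.40) and pulls it back to 0.2 or more when it is let go; turning it to 0 takes, with friction, about 0.15 N m.
- spanner_19: bystander: loose steel spanner 195 mm long, 7 mm thick, lying on the table in front of the tensioner, origin centre of its underside
- wood_block: bystander: loose pine offcut 60 x 120 x 45 mm on the table left of the tensioner, origin centre of its underside
- loose_nut: bystander: loose steel hexagon nut, 29 mm across flats, 16 mm high, on the table right of the tensioner, origin centre of its underside
- tape_roll: bystander: loose roll of black tape, 55 mm wide, 19 mm high, on the table, origin centre of its underside
- pliers: bystander: loose pliers with red handles, 171 mm long, 13 mm high, on the table, origin centre of the underside
- bearing: bystander: loose ball bearing, 47 mm wide, 14 mm high, on the table behind the tensioner, origin centre of its underside

How it is judged:
On the way:
1. the head is gripped, turned until the pointer hangs straight down, and held still there for two seconds (value of joint tension_bolt between -0.08 and 0.08 rad and distance between the grasp point and hex_head below 0.025 m and contact force between the fingers and hex_head above 5 N), for 2 s.
At the end, for the whole second after the job is handed in: the robot still grips the hexagon head (grasp point within 25 mm of the head's centre, the fingers pressing on it with more than 5 N) and the bolt stands still with the pointer within 0.08 rad of straight down (all of step 1 and velocity of joint tension_bolt between -0.1 and 0.1 rad/s); the arm keeps its last pose, push and grip.
It fails at once if the soft brass head is squeezed with over 80 N a finger (160 N both together) (contact force between the fingers and hex_head above 160 N).
It fails at once if the front bracket is knocked or leaned on with more than 15 N (contact force between any of the arm, the fingers and front_bracket above 15 N).
It fails at once if the rear plate is knocked or leaned on with more than 15 N (contact force between any of the arm, the fingers and rear_plate above 15 N).
It fails at once if a bystander is moved by more than 30 mm (distance of any of spanner_19, wood_block, loose_nut, tape_roll, pliers, bearing from where it was at the start of the episode above 0.03 m).
It also fails if it takes over 32 s, if anything falls off the work surface, if the arm or the gripper's body presses on something with over 40 N, if the wrist force passes 120 N, or if a joint passes its speed limit or range.

### The arm

A 6-joint arm with a two-finger parallel gripper is mounted at the origin on a cart in front of the work surface, level with it; the furniture and walls round the work are solid. World frame = base frame: x ahead of the robot, y to its left, z up, the work surface at z = 0. Lengths are in m, angles in rad, forces in N, time in s.
With the tool pointing down it reaches from about 0.275 to 0.75 m from the base axis. Payload 10.2 kg.
Tool frame: the origin (TCP) lies midway between the tips of the shut fingers; the grasp point (between the pads) lies pinch_z behind it (pinch_z is the distance from the TCP to the grasp point, in m); z points along the fingers, y is the direction in which the jaws open and shut (so a half turn about z gives the same grasp; the last joint's range is limited). The gripper opens to 85 mm and grips with 20 to 120 N. Pads are 22 mm wide; open, the fingers measure 114 mm over their backs; the gripper's body (76 mm by 85 mm) begins 54 mm behind the grasp point. The pads swing forward as they close: fully open they stand 13 mm farther back than shut.
Start: joints at [-1.374, 0.313, 1.498, -0, 1.331, -0.223], TCP at [0.214, -0.479, 0.231] pointing down, gripper open.
Joint ranges: [-2.94, 2.94], [-0.97, 2.17], [0.19, 2.56], [-1.23, 4.37], [0.02, 3.11], [-2.88, 2.88]. Speed limits (rad/s): [2.39, 2.39, 3.01, 3.14, 3.14, 3.14].

### API

Orientations are given as a unit quaternion [w, x, y, z].
In Python, from plant import * gives the robot as it stands.
- The arm moves only by the tool jog_arm, never from a script. Its argument "moves" is a list of rows, each an object of numbers: "tx", "ty", "tz": the shift along the tool's x, y, z in mm; "twist": the turn about the tool's z in degrees; "grip": the opening in per cent of the stroke, from 0 (shut) to 100 (fully open). A call has 1 to 20 rows; each row is the pose to reach, as a shift and turn from the pose commanded when the call began, along the tool's axes at that moment; what a row does not reach only later rows make up. A row lasts 1/8 s, in which the tool goes at most 62.5 mm and 10.7 degrees, less where a joint would pass 70% of its speed; a pose out of reach is approached as far as the arm can. A call with a gripper value outside its range is refused whole. The fingers move at their own pace and stop on an object; "grip_force" is the grip in N (left out, the last holds). Time passes only in rows, so rows that repeat a pose let the fingers close. It gives the time, the measured TCP pose, the force and the opening at its end, in the units of the state.
- read_state(): the state, without advancing time (a new reading comes with each control period).
- capture(name): name is "scene" or "top" or "wrist"; returns the picture (480x640x3 uint8, red, green, blue); there is no depth.
- camera_params(name): a dict with "fx", "fy", "cx", "cy" (pixels), "k1" (the pictures are not rectified: a ray, as slopes to the right and down, at radius r is drawn at 1 + k1 r^2 times it, then the intrinsics apply), "T" (4x4, takes a point from camera to world coordinates). Camera axes: x right, y down, z forward; pixel columns grow to the right and rows downward; lengths in m; the calibration is good to about 2 mm. A picture is of the moment at which its call begins: read the wrist's pose just before it. camera_params takes no time and is no camera call; for the wrist camera it gives the pose at the moment of the call.
- job_done(): hands the job in, once; it reports no verdict.
The state is a dict: "time_s": time; "joint_positions": joint angles; "joint_velocities": joint speeds; "effort": joint torques, N m; "position": TCP position; "tool_rot": TCP orientation; "contact_force": force on the tool from outside, world axes, zero at the start; "ft_torque": the same for the moment, N m; "grip_width": finger opening in m.
Only numpy, scipy, OpenCV 4.12 (cv2) and the standard library are available. Lean on these libraries where they do the work, as an engineer would, in place of code of your own. Each camera call takes 0.05 s, during which the arm holds its last target.

## Working session

There is one attempt and no reset: what is moved stays moved. The work goes in short steps, Python scripts to look and compute and a tool call to move; the robot and the scene stay as the last step left them, time stands still between calls to the robot, and variables do not carry over. Pictures are saved under pics/ and viewed, and the job is handed in when it is done.

Besides the shell and the picture viewer there is one more tool, called after "Call:" by a JSON object that holds its "method" and its "body". jog_arm: Moves the arm, as the interface text tells. Its arguments: {"type":"object","properties":{"moves":{"type":"array","items":{"type":"object","properties":{"tx":{"type":"number"},"ty":{"type":"number"},"tz":{"type":"number"},"twist":{"type":"number"},"grip":{"type":"number"}}}},"grip_force":{"type":"number"}},"required":["moves"]}

```bash
ls; mkdir -p pics; python3 - <<'E'
from plant import *
import cv2,numpy as np
print(read_state())
for n in("scene","top"):
    p=camera_params(n);print(n,p)
    cv2.imwrite(f"pics/{n}0.png",cv2.cvtColor(capture(n),cv2.COLOR_RGB2BGR))
print(globals().get('pinch_z'))
E
```

```text
pics
{'time_s': 0.0, 'joint_positions': array([-1.37439477e+00,  3.13450417e-01,  1.49845384e+00, -1.60267368e-05,
        1.33099298e+00, -2.23359838e-01]), 'joint_velocities': array([-0.00231623, -0.00176478, -0.00161922, -0.00034262,  0.00044508,
       -0.00019294]), 'effort': array([ 3.70919706e-04, -4.12268472e+01, -2.59742385e+01, -1.42543554e-04,
        4.12996887e-03,  1.37951935e-05]), 'position': array([ 0.21391175, -0.47915684,  0.23072856]), 'tool_rot': array([-6.52336760e-04,  9.78055172e-01,  2.08345036e-01,  1.00994565e-06]), 'contact_force': array([ 0.45521634, -0.40112359,  0.12651164]), 'ft_torque': array([ 0.00826048, -0.05701732,  0.05654069]), 'grip_width': 0.08516213273130604}
scene {'fx': 461.00561767388564, 'fy': 461.00561767388564, 'cx': 317.44417093043415, 'cy': 234.53289766243725, 'k1': -0.0071434451641871335, 'T': array([[-0.47509743, -0.63129479,  0.61298395, -0.07454848],
       [-0.879767  ,  0.32724819, -0.34484583,  0.512757  ],
       [ 0.01710148, -0.70311842, -0.7108671 ,  0.76469239],
       [ 0.        ,  0.        ,  0.        ,  1.        ]])}
top {'fx': 530.5691647200423, 'fy': 530.5691647200423, 'cx': 339.23572794086516, 'cy': 229.06767045340112, 'k1': -0.10637729381926146, 'T': array([[-0.02355425, -0.98555422,  0.16771428,  0.36139166],
       [-0.99967621,  0.02483474,  0.00554132,  0.19495002],
       [-0.00962641, -0.16752946, -0.98582007,  0.98030836],
       [ 0.        ,  0.        ,  0.        ,  1.        ]])}
0.0187
```

View pics/scene0.png

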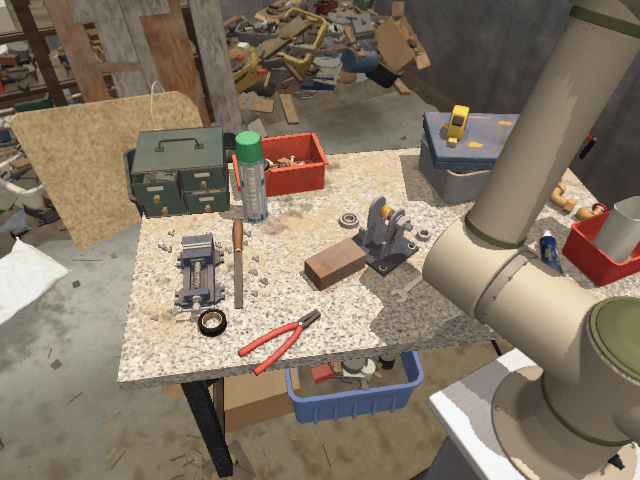

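View pics/top0.png

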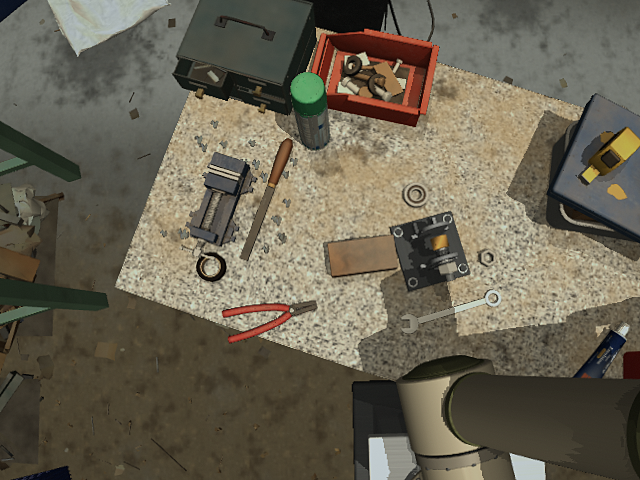

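The scene view shows the tensioner at about (388,232), and the top view shows it at about (430,252) with the brass head near (438,242). The wood block is on its left and the spanner in front. I'll zoom in.

```bash
python3 - <<'E'
import cv2
a=cv2.imread("pics/top0.png")[200:305,375:480]
cv2.imwrite("pics/topz.png",cv2.resize(a,None,fx=5.5,fy=5.5,interpolation=cv2.INTER_CUBIC))
a=cv2.imread("pics/scene0.png")[185:285,340:440]
cv2.imwrite("pics/scenez.png",cv2.resize(a,None,fx=6,fy=6,interpolation=cv2.INTER_CUBIC))
E
```

```text
(no output)
```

View pics/topz.png

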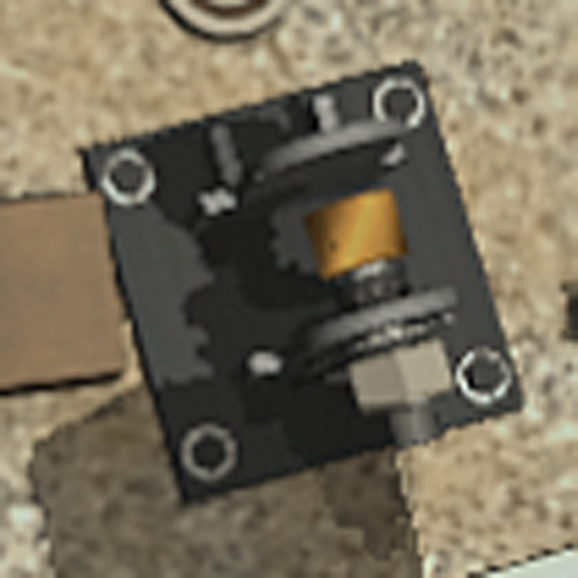

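View pics/scenez.png

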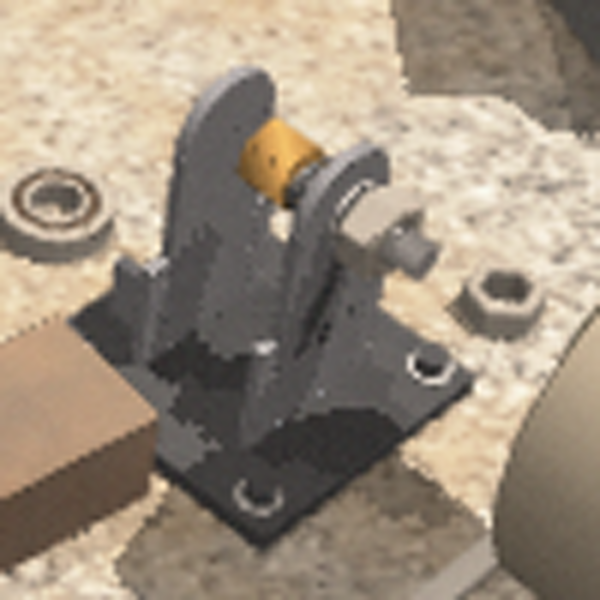

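```bash
cat >h.py <<'E'
import numpy as np,cv2
def ray(p,uv):
    K=np.array([[p['fx'],0,p['cx']],[0,p['fy'],p['cy']],[0,0,1.]])
    n=cv2.undistortPoints(np.array(uv,float).reshape(-1,1,2),K,np.array([p['k1'],0,0,0.]))[:,0]
    d=np.c_[n,np.ones(len(n))]@p['T'][:3,:3].T
    return p['T'][:3,3],d
def onz(p,uv,z):
    o,d=ray(p,uv); return o+d*((z-o[2])/d[:,2])[:,None]
def proj(p,X):
    X=np.atleast_2d(X); R=p['T'][:3,:3]; c=(X-p['T'][:3,3])@R
    n=c[:,:2]/c[:,2:]; n=n*(1+p['k1']*(n**2).sum(1))[:,None]
    return n*[p['fx'],p['fy']]+[p['cx'],p['cy']]
E
python3 - <<'E'
from plant import *
from h import *
p=camera_params("top")
z=np.array([(85,152),(418,62),(522,405),(183,500)],float)
X=onz(p,(z+.5)/5.5-.5+[375,200],.01)
print(X.round(4)); print("c",X.mean(0))
TL,TR,BR,BL=X
for a,b in((TL,TR),(BL,BR)): d=a-b;print("y",np.linalg.norm(d),np.degrees(np.arctan2(-d[0],d[1])))
for a,b in((TL,BL),(TR,BR)): d=a-b;print("x",np.linalg.norm(d),np.degrees(np.arctan2(d[1],d[0])))
z=np.array([(128,178),(399,102),(484,375),(209,452)],float)
X=onz(p,(z+.5)/5.5-.5+[375,200],.012);print(X.round(4),X.mean(0))
# brass head mid of top facet
z=np.array([(355,215),(305,215),(403,195),(325,278),(407,255)],float)
print("head",onz(p,(z+.5)/5.5-.5+[375,200],.122))
p=camera_params("scene")
z=np.array([(473,380),(263,550)],float)
print("scene corners BR,BL",onz(p,(z+.5)/6-.5+[340,185],.01))
E
```

```text
[[ 0.5276  0.106   0.01  ]
 [ 0.5558 -0.0087  0.01  ]
 [ 0.4381 -0.037   0.01  ]
 [ 0.4098  0.078   0.01  ]]
c [0.48280125 0.03457354 0.01      ]
y 0.11817605846887387 13.808474581261397
y 0.1184854190117819 13.851409748842086
x 0.12107928404163815 13.377544372796468
x 0.12098856554379882 13.523710285612509
[[ 0.518   0.0921  0.012 ]
 [ 0.5417 -0.001   0.012 ]
 [ 0.4484 -0.0243  0.012 ]
 [ 0.4253  0.0689  0.012 ]] [0.48333279 0.03392372 0.012     ]
head [[0.48730633 0.03643745 0.122     ]
 [0.48769154 0.05140899 0.122     ]
 [0.49296621 0.02169393 0.122     ]
 [0.46864003 0.0464131  0.122     ]
 [0.47488107 0.02152565 0.122     ]]
scene corners BR,BL [[ 0.43431416 -0.03505381  0.01      ]
 [ 0.40232068  0.08152802  0.01      ]]
```

Plate centre is about (0.482, 0.0345) with yaw about 13.7°. I'll move above the head, aligned with it, and look with the wrist camera.

Call:
{"method": "jog_arm", "body": {"moves": [{"tx": 20, "ty": -16, "tz": -20, "twist": 1}, {"tx": 60, "ty": -48, "tz": -40, "twist": 2}, {"tx": 105, "ty": -83, "tz": -40, "twist": 4}, {"tx": 150, "ty": -119, "tz": -40, "twist": 6}, {"tx": 195, "ty": -155, "tz": -40, "twist": 8}, {"tx": 240, "ty": -190, "tz": -40, "twist": 10}, {"tx": 285, "ty": -226, "tz": -40, "twist": 10.3}, {"tx": 330, "ty": -262, "tz": -40, "twist": 10.3}, {"tx": 375, "ty": -297, "tz": -40, "twist": 10.3}, {"tx": 415, "ty": -329, "tz": -40, "twist": 10.3}, {"tx": 440, "ty": -349, "tz": -40, "twist": 10.3}, {"tx": 454, "ty": -360, "tz": -40, "twist": 10.3}, {"tx": 454, "ty": -360, "tz": -40, "twist": 10.3}, {"tx": 454, "ty": -360, "tz": -40, "twist": 10.3}], "grip_force": 40}}

```text
schema error: expected keys tx, ty, tz, twist, grip
```

```bash
python3 - <<'E'
from plant import *
from h import *
s=read_state();print({k:s[k] for k in("time_s","position","tool_rot","contact_force","grip_width")})
p=camera_params("wrist");print(p)
np.save("w1.npy",p,allow_pickle=True)
cv2.imwrite("pics/w1.png",cv2.cvtColor(capture("wrist"),cv2.COLOR_RGB2BGR))
E
```

```text
{'time_s': 0.1, 'position': array([ 0.21393314, -0.47918231,  0.23079579]), 'tool_rot': array([-5.90285402e-04,  9.78053239e-01,  2.08354297e-01,  2.01403671e-05]), 'contact_force': array([0.51620445, 0.51173616, 0.61143271]), 'grip_width': 0.0854369587398841}
{'fx': 352.781813630709, 'fy': 352.781813630709, 'cx': 322.53135208624155, 'cy': 233.80406280292357, 'k1': -0.055758107521046034, 'T': array([[ 0.40760271, -0.87546568, -0.25965337,  0.27986327],
       [-0.9131564 , -0.39150172, -0.11345395, -0.45089312],
       [-0.00232971,  0.28334827, -0.95901425,  0.37312616],
       [ 0.        ,  0.        ,  0.        ,  1.        ]])}
```

View pics/w1.png

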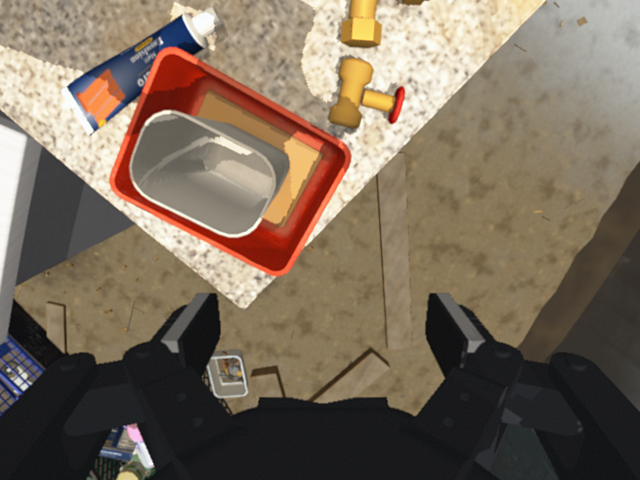

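The call was refused because every key is required in each row, so nothing moved. The wrist view shows only the start area. I'll resend it.

Call:
{"method": "jog_arm", "body": {"moves": [{"tx": 20, "ty": -16, "tz": -20, "twist": 1, "grip": 100}, {"tx": 60, "ty": -48, "tz": -40, "twist": 2, "grip": 100}, {"tx": 105, "ty": -83, "tz": -40, "twist": 4, "grip": 100}, {"tx": 150, "ty": -119, "tz": -40, "twist": 6, "grip": 100}, {"tx": 195, "ty": -155, "tz": -40, "twist": 8, "grip": 100}, {"tx": 240, "ty": -190, "tz": -40, "twist": 10, "grip": 100}, {"tx": 285, "ty": -226, "tz": -40, "twist": 10.3, "grip": 100}, {"tx": 330, "ty": -262, "tz": -40, "twist": 10.3, "grip": 100}, {"tx": 375, "ty": -297, "tz": -40, "twist": 10.3, "grip": 100}, {"tx": 415, "ty": -329, "tz": -40, "twist": 10.3, "grip": 100}, {"tx": 440, "ty": -349, "tz": -40, "twist": 10.3, "grip": 100}, {"tx": 454, "ty": -360, "tz": -40, "twist": 10.3, "grip": 100}, {"tx": 454, "ty": -360, "tz": -40, "twist": 10.3, "grip": 100}], "grip_force": 40}}

```text
time_s: 1.78
position: [0.4819, 0.0345, 0.2711]
tool_rot: [-0.0, 0.993, 0.12, -0.0]
contact_force: [0.1, -1.2, 0.1]
grip_width: 0.0853
```

```bash
python3 - <<'E'
from plant import *
from h import *
s=read_state();print({k:s[k] for k in("time_s","position","tool_rot","contact_force","grip_width")})
p=camera_params("wrist");print(p['T'])
np.save("w1.npy",p,allow_pickle=True)
cv2.imwrite("pics/w2.png",cv2.cvtColor(capture("wrist"),cv2.COLOR_RGB2BGR))
E
```

```text
{'time_s': 1.775, 'position': array([0.48185517, 0.03452736, 0.27105798]), 'tool_rot': array([-5.72490201e-06,  9.92742258e-01,  1.20261097e-01, -2.77057511e-04]), 'contact_force': array([ 0.07493576, -1.23158111,  0.06130812]), 'grip_width': 0.08534528992285292}
[[ 0.23878933 -0.93091556 -0.27636185  0.55199924]
 [-0.97107082 -0.22922583 -0.06691032  0.05086513]
 [-0.00106142  0.2843444  -0.95872162  0.41331318]
 [ 0.          0.          0.          1.        ]]
```

View pics/w2.png

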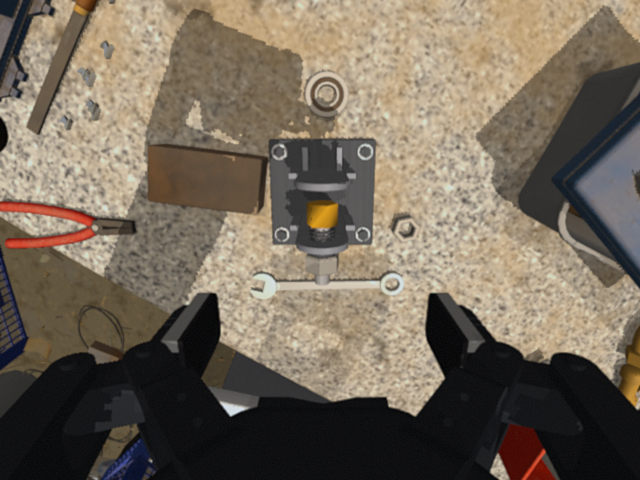

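```bash
python3 - <<'E'
import cv2
a=cv2.imread("pics/w2.png")[130:290,255:395]
cv2.imwrite("pics/w2z.png",cv2.resize(a,None,fx=3.7,fy=3.7,interpolation=cv2.INTER_CUBIC)) 
a=cv2.imread("pics/w2.png")[170:290,275:375]
cv2.imwrite("pics/w2y.png",cv2.resize(a,None,fx=5,fy=5,interpolation=cv2.INTER_CUBIC))
E
```

```text
(no output)
```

View pics/w2z.png

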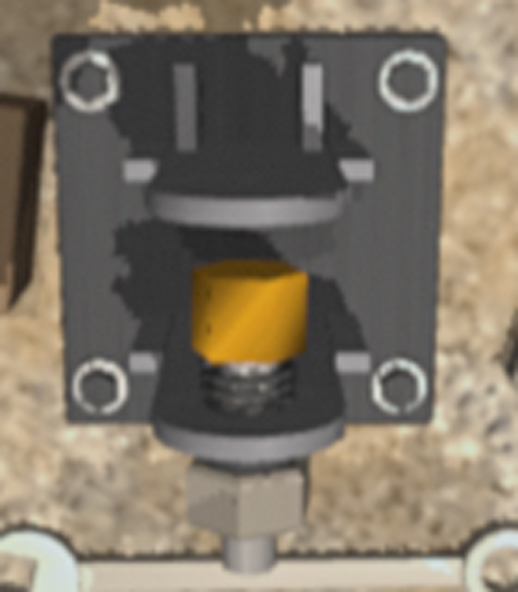

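View pics/w2y.png

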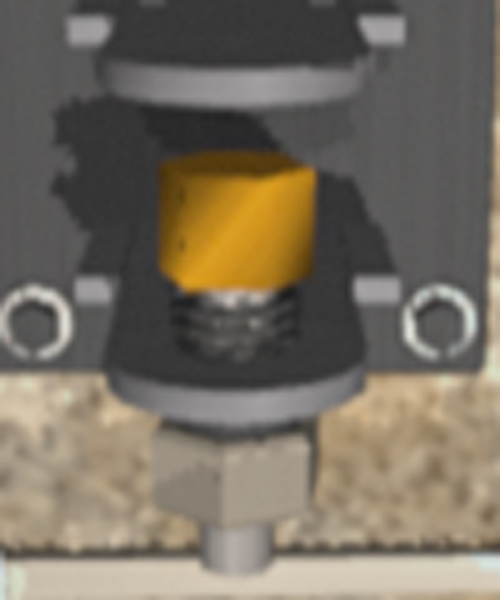

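```bash
python3 - <<'E'
from h import *
from plant import camera_params
p=np.load("w1.npy",allow_pickle=True).item()
f=lambda z,s,o:(np.array(z,float)+.5)/s-.5+o
X=onz(p,f([(53,35),(446,35),(433,420),(67,422)],3.7,[255,130]),.01);print(X.round(4),X.mean(0))
X=onz(p,f([(90,82),(408,81),(399,386),(99,387)],3.7,[255,130]),.012);print(X.round(4),X.mean(0))
d=X[0]-X[1];print(np.degrees(np.arctan2(-d[0],d[1])));d=X[3]-X[2];print(np.degrees(np.arctan2(-d[0],d[1])))
d=X[0]-X[3];print(np.degrees(np.arctan2(d[1],d[0])));d=X[1]-X[2];print(np.degrees(np.arctan2(d[1],d[0])))
yaw=np.radians(13.7);R=np.array([[np.cos(yaw),-np.sin(yaw)],[np.sin(yaw),np.cos(yaw)]])
c=np.array([.4825,.0345])
def T(X):return ((X[:,:2]-c)@R*1000).round(1)
print("arch tops: rear back, rear front, front back, front front",T(onz(p,f([(235,66),(235,105),(237,393),(237,422)],5,[275,170]),.134)))
print("arch sides z110 rear l,r; front l,r",T(onz(p,f([(102,75),(370,75),(108,385),(365,385)],5,[275,170]),.110)))
# head silhouette sides & ends at z~.113/.122
print("head L,R",T(onz(p,f([(160,200),(316,200)],5,[275,170]),.112)),"front end/back end",T(onz(p,f([(235,288),(235,175)],5,[275,170]),.122)))
tp=camera_params("top")
print("top arch?",T(onz(tp,f([(345,145),(390,315)],5.5,[375,200]),.134)))
E
```

```text
[[ 0.528   0.1067  0.01  ]
 [ 0.5562 -0.0078  0.01  ]
 [ 0.4385 -0.0375  0.01  ]
 [ 0.4094  0.078   0.01  ]] [0.48300739 0.0348271  0.01      ]
[[ 5.173e-01  9.280e-02  1.200e-02]
 [ 5.404e-01 -1.000e-04  1.200e-02]
 [ 4.475e-01 -2.320e-02  1.200e-02]
 [ 4.241e-01  7.020e-02  1.200e-02]] [0.48231396 0.03489032 0.012     ]
13.992997182960295
14.03246089917784
13.6200967395655
13.956311979938892
arch tops: rear back, rear front, front back, front front [[ 30.7   0.4]
 [ 24.5   0.4]
 [-24.   -0. ]
 [-29.1  -0. ]]
arch sides z110 rear l,r; front l,r [[ 25.6  23.4]
 [ 25.7 -22.8]
 [-30.7  23.4]
 [-30.6 -23.2]]
head L,R [[  4.1  13.5]
 [  4.1 -13.7]] front end/back end [[-9.1  0.4]
 [10.6  0.4]]
top arch? [[ 24.7   0.1]
 [-27.1   1.9]]
```

Two views agree on centre (0.4828, 0.0346) and yaw about 13.8°, and the tool is already aligned to that. The arch tops fall at x = ±24…30 mm as specified. I'll descend, biased 3 mm to the rear to clear the coil.

Call:
{"method": "jog_arm", "body": {"moves": [{"tx": 2, "ty": 0, "tz": 15, "twist": 0, "grip": 70}, {"tx": 4, "ty": 0, "tz": 45, "twist": 0, "grip": 65}, {"tx": 4, "ty": 0, "tz": 80, "twist": 0, "grip": 65}, {"tx": 4, "ty": 0, "tz": 115, "twist": 0, "grip": 65}, {"tx": 4, "ty": 0, "tz": 140, "twist": 0, "grip": 65}, {"tx": 4, "ty": 0, "tz": 160, "twist": 0, "grip": 65}, {"tx": 4, "ty": 0, "tz": 174, "twist": 0, "grip": 65}, {"tx": 4, "ty": 0, "tz": 180, "twist": 0, "grip": 65}, {"tx": 4, "ty": 0, "tz": 180, "twist": 0, "grip": 65}], "grip_force": 40}}

```text
time_s: 2.95
position: [0.4857, 0.0351, 0.0913]
tool_rot: [-0.0, 0.993, 0.12, -0.0]
contact_force: [0.1, -0.1, 1.3]
grip_width: 0.0557
```

```bash
python3 - <<'E'
from plant import *
from h import *
s=read_state();print({k:s[k] for k in("time_s","position","tool_rot","contact_force","grip_width")})
w=cv2.cvtColor(capture("wrist"),cv2.COLOR_RGB2BGR)
c=cv2.cvtColor(capture("scene"),cv2.COLOR_RGB2BGR)[165:285,330:450]
cv2.imwrite("pics/w3.png",np.hstack([cv2.resize(w,(440,330)),cv2.resize(c,(330,330),interpolation=cv2.INTER_CUBIC)]))
E
```

```text
{'time_s': 2.95, 'position': array([0.48569344, 0.0351306 , 0.09128315]), 'tool_rot': array([-9.01563769e-06,  9.92823073e-01,  1.19592410e-01, -3.15643241e-05]), 'contact_force': array([ 0.1464223 , -0.08389089,  1.29817637]), 'grip_width': 0.055732067869897234}
```

View pics/w3.png

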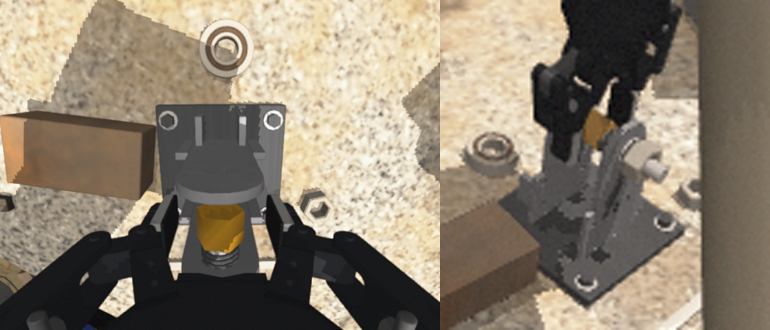

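The fingers straddle the brass head at about (220,228), clear of both uprights. Closing at 40 N; the opening tells the hex angle (about 27 mm when tilted, 24 mm when aligned).

Call:
{"method": "jog_arm", "body": {"moves": [{"tx": 0, "ty": 0, "tz": 0, "twist": 0, "grip": 45}, {"tx": 0, "ty": 0, "tz": 0, "twist": 0, "grip": 37}, {"tx": 0, "ty": 0, "tz": 1, "twist": 0, "grip": 34}, {"tx": 0, "ty": 0, "tz": 2, "twist": 0, "grip": 31}, {"tx": 0, "ty": 0, "tz": 2, "twist": 0, "grip": 28}, {"tx": 0, "ty": 0, "tz": 2, "twist": 0, "grip": 25}, {"tx": 0, "ty": 0, "tz": 2, "twist": 0, "grip": 20}], "grip_force": 40}}

```text
time_s: 3.92
position: [0.4856, 0.0362, 0.0898]
tool_rot: [-0.001, 0.993, 0.12, 0.0]
contact_force: [-3.1, 6.3, 7.8]
grip_width: 0.0255
```

```bash
python3 - <<'E'
from plant import *
from h import *
s=read_state();print({k:s[k] for k in("time_s","position","contact_force","ft_torque","grip_width")})
w=cv2.cvtColor(capture("wrist"),cv2.COLOR_RGB2BGR)[200:440,160:480]
c=cv2.cvtColor(capture("scene"),cv2.COLOR_RGB2BGR)[165:285,330:450]
cv2.imwrite("pics/w4.png",np.hstack([cv2.resize(w,(440,330)),cv2.resize(c,(330,330),interpolation=cv2.INTER_CUBIC)]))
E
```

```text
{'time_s': 3.925, 'position': array([0.48562966, 0.03615462, 0.08983686]), 'contact_force': array([-3.10822184,  6.32436493,  7.80946317]), 'ft_torque': array([ 0.96013439,  0.43360556, -0.00133043]), 'grip_width': 0.025504636633957665}
```

View pics/w4.png

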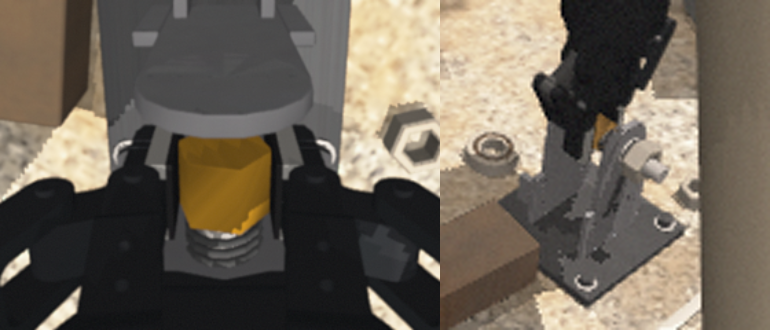

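The opening is 25.5 mm, so the head has turned only partway (about 0.1 rad left). There is a small side force of 7 N, so I'll ease the tool toward the head's centre and rub vertically to break the friction.

Call:
{"method": "jog_arm", "body": {"moves": [{"tx": 0, "ty": -1, "tz": 2, "twist": 0, "grip": 20}, {"tx": 0, "ty": -1.5, "tz": 4, "twist": 0, "grip": 20}, {"tx": 0, "ty": -1.5, "tz": 1, "twist": 0, "grip": 20}, {"tx": 0, "ty": -1.5, "tz": -2, "twist": 0, "grip": 20}, {"tx": 0, "ty": -1.5, "tz": 1, "twist": 0, "grip": 20}, {"tx": 0, "ty": -1.5, "tz": 0, "twist": 0, "grip": 20}, {"tx": 0, "ty": -1.5, "tz": 0, "twist": 0, "grip": 20}], "grip_force": 45}}

```text
time_s: 4.9
position: [0.4856, 0.0362, 0.0899]
tool_rot: [0.001, 0.993, 0.12, 0.0]
contact_force: [-3.6, -5.1, 8.0]
grip_width: 0.0255
```

```bash
python3 - <<'E'
from plant import *
from h import *
s=read_state();print({k:s[k] for k in("time_s","position","contact_force","ft_torque","grip_width")})
w=cv2.cvtColor(capture("wrist"),cv2.COLOR_RGB2BGR)[200:440,160:480]
c=cv2.cvtColor(capture("scene"),cv2.COLOR_RGB2BGR)[195:275,350:430]
cv2.imwrite("pics/w5.png",np.hstack([cv2.resize(w,(440,330)),cv2.resize(c,(330,330),interpolation=cv2.INTER_CUBIC)]))
E
```

```text
{'time_s': 4.9, 'position': array([0.48562576, 0.03620886, 0.08988308]), 'contact_force': array([-3.6031817 , -5.12435407,  8.04745222]), 'ft_torque': array([-0.73639588,  0.42783253,  0.07743127]), 'grip_width': 0.02550996793088129}
```

View pics/w5.png

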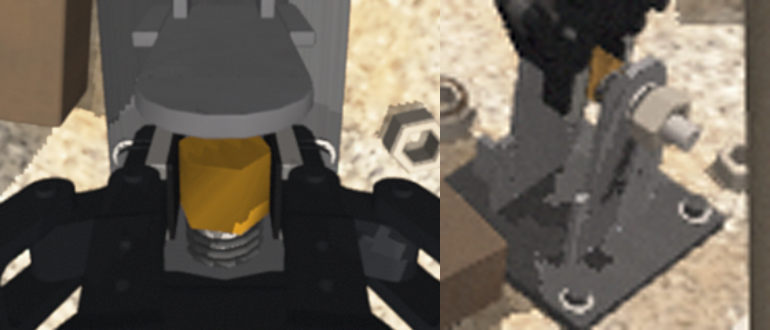

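```bash
python3 - <<'E'
from plant import *
from h import *
p=camera_params("wrist");np.save("w6.npy",p,allow_pickle=True)
w=cv2.cvtColor(capture("wrist"),cv2.COLOR_RGB2BGR);cv2.imwrite("pics/w6full.png",w)
s=read_state();print(s['position'],s['tool_rot'])
cv2.imwrite("pics/w6.png",cv2.resize(w[285:385,275:375],None,fx=6,fy=6,interpolation=cv2.INTER_CUBIC))
E
```

```text
[0.48559831 0.0362381  0.08984696] [5.69814264e-04 9.92792467e-01 1.19844651e-01 2.27677961e-04]
```

View pics/w6.png

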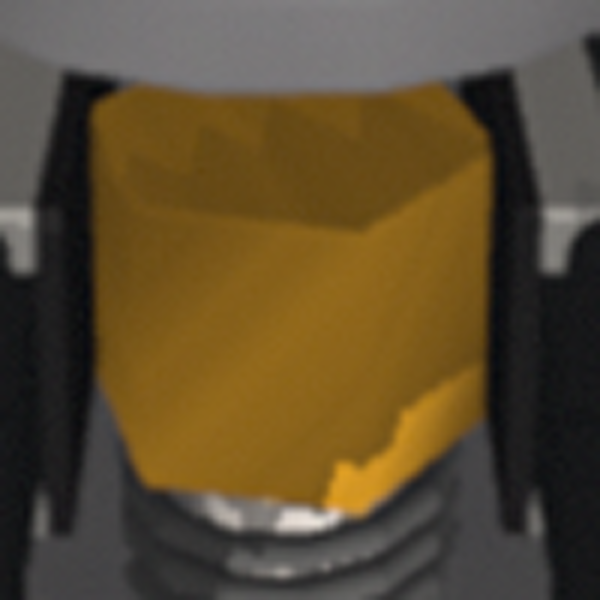

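```bash
cat >>h.py <<'E'
C0=np.array([.4828,.0346]);YAW=np.radians(13.85)
def hexang(p,uv,xp=.010):
    R=np.array([[np.cos(YAW),-np.sin(YAW)],[np.sin(YAW),np.cos(YAW)]])
    o,d=ray(p,uv); o2=(o[:2]-C0)@R; d2=d[:,:2]@R
    t=(xp-o2[0])/d2[:,0]
    return np.c_[o2[1]+t*d2[:,1], o[2]+t*d[:,2]-.110]*1000
E
python3 - <<'E'
from h import *
p=np.load("w6.npy",allow_pickle=True).item()
Y=hexang(p,(np.array([(140,205),(360,230),(490,155),(92,100)])+.5)/6-.5+[275,285])
print(Y); print(np.hypot(*Y.T)); print(np.degrees(np.arctan2(Y[:,1],Y[:,0])))
print(np.degrees(np.arctan2(np.diff(Y[:,1]),np.diff(Y[:,0]))))
E
```

```text
[[  9.01488914   9.78256924]
 [ -4.05644693  12.66532955]
 [-12.48320007   3.74450889]
 [ 13.07391736  -3.73028757]]
[13.30289018 13.29907268 13.03271387 13.59567433]
[ 47.33863536 107.7592033  163.30265544 -15.92465964]
[ 167.56304064 -133.36862875  -16.30283417]
```

By ray casting the hex corners, the head still stands at about +0.28 rad. The symmetric squeeze jammed on friction. Next I'll open slightly, rise 7 mm, press only the +y finger on the head and drag it down to roll the head back.

Call:
{"method": "jog_arm", "body": {"moves": [{"tx": 0, "ty": 0.7, "tz": 0, "twist": 0, "grip": 36}, {"tx": 0, "ty": 0.7, "tz": -3, "twist": 0, "grip": 36}, {"tx": 0, "ty": 0.7, "tz": -7, "twist": 0, "grip": 35}, {"tx": 0, "ty": 2, "tz": -7, "twist": 0, "grip": 35}, {"tx": 0, "ty": 4, "tz": -7, "twist": 0, "grip": 35}, {"tx": 0, "ty": 5.5, "tz": -7, "twist": 0, "grip": 35}, {"tx": 0, "ty": 5.5, "tz": -5, "twist": 0, "grip": 35}, {"tx": 0, "ty": 5.5, "tz": -3, "twist": 0, "grip": 35}], "grip_force": 40}}

```text
time_s: 6.05
position: [0.4861, 0.0344, 0.0927]
tool_rot: [-0.003, 0.993, 0.119, -0.0]
contact_force: [-4.3, 20.9, 11.5]
grip_width: 0.0301
```

```bash
cat >look.py <<'E'
from plant import *
from h import *
import sys
s=read_state();print({k:s[k].round(4) if hasattr(s[k],'round') else s[k] for k in("time_s","position","contact_force","ft_torque","grip_width")})
n=sys.argv[1]
p=camera_params("wrist");np.save(n+".npy",p,allow_pickle=True)
w=cv2.cvtColor(capture("wrist"),cv2.COLOR_RGB2BGR)
cv2.imwrite(f"pics/{n}.png",cv2.resize(w[285:385,265:385],None,fx=6,fy=6,interpolation=cv2.INTER_CUBIC))
E
python3 look.py a1
```

```text
{'time_s': 6.05, 'position': array([0.4861, 0.0344, 0.0927]), 'contact_force': array([-4.3421, 20.8588, 11.5329]), 'ft_torque': array([ 3.3897,  0.7112, -0.0738]), 'grip_width': 0.030094494770836613}
```

View pics/a1.png

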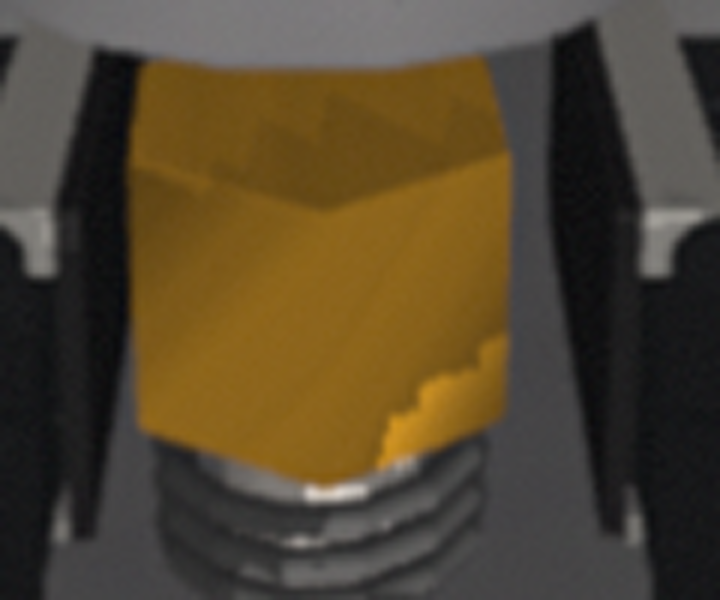

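```bash
cat >ang.py <<'E'
from h import *
import sys
p=np.load(sys.argv[1]+".npy",allow_pickle=True).item()
Y=hexang(p,(np.array(eval(sys.argv[2]))+.5)/6-.5+[265,285])
a=np.arctan2(Y[:,1],Y[:,0]); print(Y.round(1).tolist(),(a-np.radians([30,90,150])).round(3))
E
python3 ang.py a1 "[(130,160),(325,210),(510,153)]"
```

```text
[[11.7, 7.2], [-0.6, 13.2], [-12.1, 6.3]] [0.032 0.045 0.044]
```

The head has rolled back flat to the left (+y) pad at about +0.04 rad: top corner (325,210), side corners (130,160) and (510,153). Now I'll close the other finger while keeping the pressing side loaded.

Call:
{"method": "jog_arm", "body": {"moves": [{"tx": 0, "ty": 0, "tz": 1, "twist": 0, "grip": 33}, {"tx": 0, "ty": -0.5, "tz": 1, "twist": 0, "grip": 31}, {"tx": 0, "ty": -1.2, "tz": 1, "twist": 0, "grip": 29}, {"tx": 0, "ty": -2, "tz": 1, "twist": 0, "grip": 27}, {"tx": 0, "ty": -2.5, "tz": 1, "twist": 0, "grip": 25}, {"tx": 0, "ty": -2.5, "tz": 1, "twist": 0, "grip": 20}, {"tx": 0, "ty": -3.5, "tz": 1, "twist": 0, "grip": 15}, {"tx": 0, "ty": -4, "tz": 1, "twist": 0, "grip": 15}], "grip_force": 40}}

```text
time_s: 7.1
position: [0.4856, 0.0362, 0.0919]
tool_rot: [-0.001, 0.993, 0.12, 0.0]
contact_force: [-1.8, 3.8, 8.6]
grip_width: 0.0257
```

```bash
python3 look.py a2
```

```text
{'time_s': 7.1, 'position': array([0.4856, 0.0362, 0.0919]), 'contact_force': array([-1.7665,  3.842 ,  8.6103]), 'ft_torque': array([ 0.8574,  0.5074, -0.0502]), 'grip_width': 0.025658352309727964}
```

View pics/a2.png

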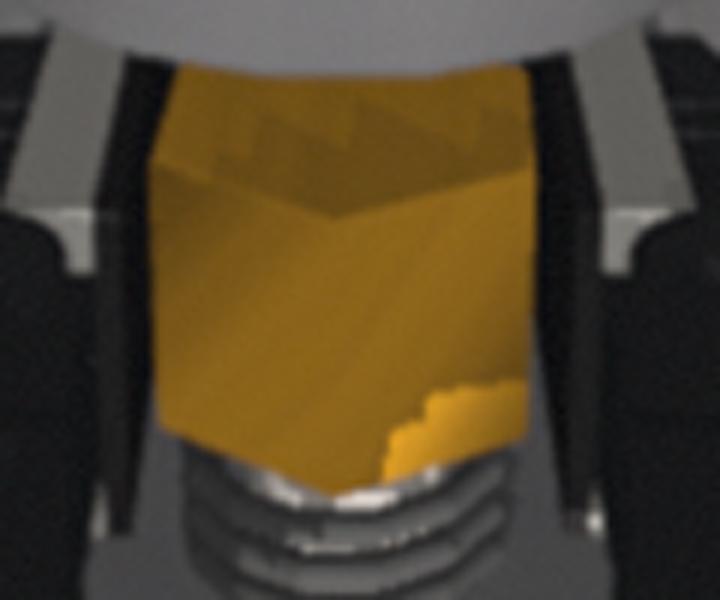

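```bash
python3 ang.py a2 "[(150,160),(337,218),(537,172)]"; python3 - <<'E'
from plant import *
from h import *
c=cv2.cvtColor(capture("scene"),cv2.COLOR_RGB2BGR)[195:255,370:430]
d=cv2.cvtColor(capture("top"),cv2.COLOR_RGB2BGR)[200:300,380:480]
cv2.imwrite("pics/a2s.png",np.hstack([cv2.resize(c,(400,400),interpolation=cv2.INTER_CUBIC),cv2.resize(d,(400,400),interpolation=cv2.INTER_CUBIC)]))
E
```

```text
[[12.4, 6.4], [0.7, 13.3], [-11.6, 7.9]] [-0.049 -0.051 -0.073]
```

View pics/a2s.png

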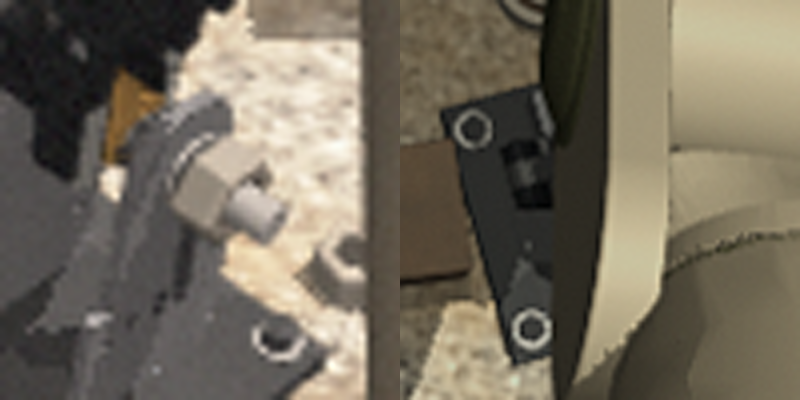

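By the edge slopes the head now reads about -0.05 rad: the closing pads swung forward and overdragged it. That's inside the band but marginal, so I'll lighten the grip, load the +y side and ease up about 0.7 mm.

Call:
{"method": "jog_arm", "body": {"moves": [{"tx": 0, "ty": 1, "tz": 0, "twist": 0, "grip": 15}, {"tx": 0, "ty": 3, "tz": 0, "twist": 0, "grip": 15}, {"tx": 0, "ty": 3.5, "tz": -0.4, "twist": 0, "grip": 15}, {"tx": 0, "ty": 3.5, "tz": -0.8, "twist": 0, "grip": 15}, {"tx": 0, "ty": 3.5, "tz": -0.8, "twist": 0, "grip": 15}], "grip_force": 20}}

```text
time_s: 7.88
position: [0.4856, 0.036, 0.0919]
tool_rot: [-0.004, 0.993, 0.119, -0.0]
contact_force: [-2.4, 27.9, 4.1]
grip_width: 0.0258
```

```bash
python3 look.py a3
```

```text
{'time_s': 7.875, 'position': array([0.4856, 0.036 , 0.0919]), 'contact_force': array([-2.3733, 27.9257,  4.1231]), 'ft_torque': array([ 4.4745,  0.1935, -0.171 ]), 'grip_width': 0.02583484174827007}
```

View pics/a3.png

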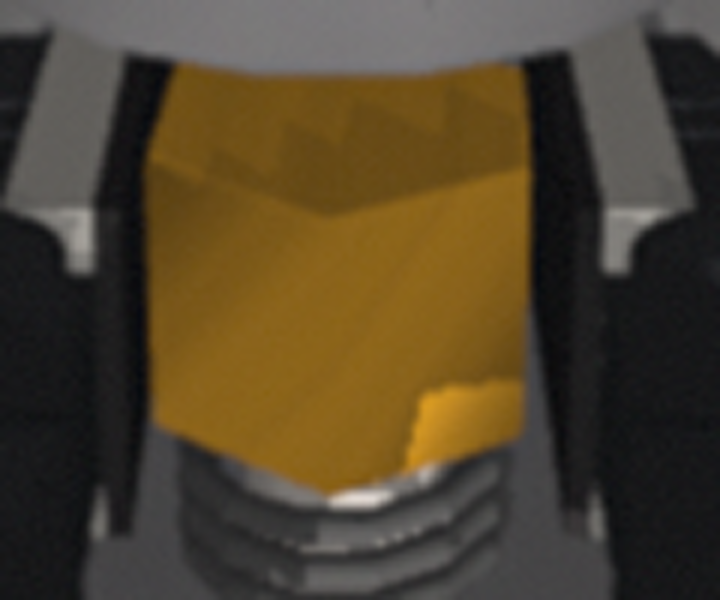

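```bash
cat >ang2.py <<'E'
from h import *
import sys
def an(n,rear,front):
    p=np.load(n+".npy",allow_pickle=True).item()
    for pts,x in((rear,.01),(front,-.01)):
        Y=hexang(p,(np.array(pts)+.5)/6-.5+[265,285],x)
        a=np.arctan2(Y[:,1],Y[:,0]); e=np.diff(Y,axis=0); b=np.arctan2(e[:,1],e[:,0])%(2*np.pi)
        c=Y[2]-Y[0]
        print(n,Y.round(1).tolist(),"corner",(a-np.radians([30,90,150])).round(3),"edge",(b-np.radians([150,210])).round(3),"chord",round(np.arctan2(c[1],c[0])%(2*np.pi)-np.pi,3))
an("a1",[(130,160),(325,210),(510,153)],[(142,430),(318,485),(503,418)])
an("a2",[(150,160),(337,218),(537,172)],[(162,428),(333,497),(525,440)])
an("a3",[(147,160),(332,215),(532,170)],[(155,423),(325,495),(523,437)])
E
python3 ang2.py
```

```text
a1 [[11.7, 7.2], [-0.6, 13.2], [-12.1, 6.3]] corner [0.032 0.045 0.044] edge [0.069 0.021] chord 0.041
a1 [[11.6, 6.9], [-0.0, 12.5], [-12.1, 5.5]] corner [0.016 0.003 0.094] edge [0.076 0.001] chord 0.059
a2 [[12.4, 6.4], [0.7, 13.3], [-11.6, 7.9]] corner [-0.049 -0.051 -0.073] edge [-0.013 -0.106] chord -0.063
a2 [[12.3, 5.9], [1.0, 12.9], [-11.4, 7.1]] corner [-0.078 -0.077 -0.035] edge [-0.034 -0.089] chord -0.054
a3 [[12.2, 6.6], [0.6, 13.1], [-11.6, 7.7]] corner [-0.029 -0.047 -0.064] edge [ 0.011 -0.108] chord -0.048
a3 [[12.5, 5.5], [1.2, 12.8], [-11.6, 6.9]] corner [-0.106 -0.09  -0.013] edge [-0.05  -0.088] chord -0.057
```

Call:
{"method": "jog_arm", "body": {"moves": [{"tx": 0, "ty": 0.5, "tz": -0.7, "twist": 0, "grip": 15}, {"tx": 0, "ty": 0.5, "tz": -1.4, "twist": 0, "grip": 15}, {"tx": 0, "ty": 0.5, "tz": -2, "twist": 0, "grip": 15}, {"tx": 0, "ty": 0.5, "tz": -2, "twist": 0, "grip": 15}], "grip_force": 20}}

```text
time_s: 8.43
position: [0.4855, 0.036, 0.0921]
tool_rot: [-0.005, 0.993, 0.119, -0.001]
contact_force: [6.4, 30.2, -15.2]
grip_width: 0.026
```

```bash
python3 look.py a4
```

```text
{'time_s': 8.425, 'position': array([0.4855, 0.036 , 0.0921]), 'contact_force': array([  6.3702,  30.1638, -15.2496]), 'ft_torque': array([ 4.7975, -1.1984, -0.0604]), 'grip_width': 0.025976466574282087}
```

View pics/a4.png

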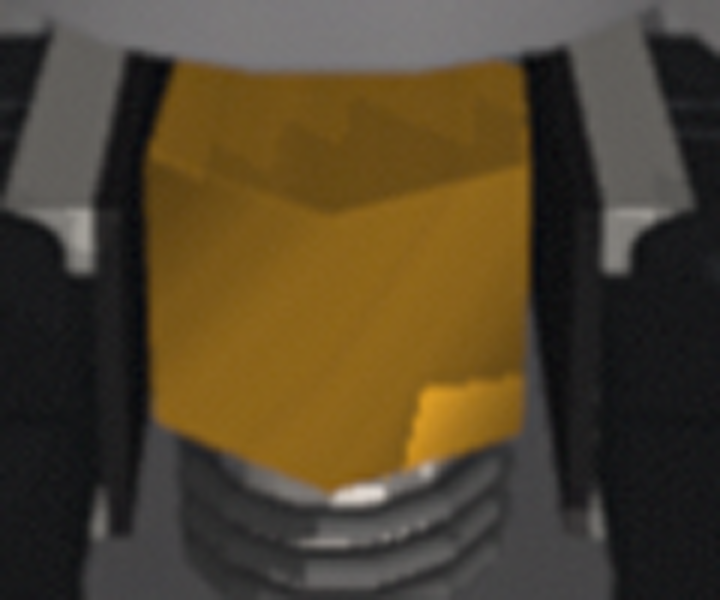

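The pads are sticking at about -0.05. I'll free the -y finger only slightly, so the head settles on the +y pad alone.

Call:
{"method": "jog_arm", "body": {"moves": [{"tx": 0, "ty": 0, "tz": 0.5, "twist": 0, "grip": 32}, {"tx": 0, "ty": 1, "tz": 0.5, "twist": 0, "grip": 32.5}, {"tx": 0, "ty": 1, "tz": 0.5, "twist": 0, "grip": 33}], "grip_force": 40}}

```text
time_s: 8.85
position: [0.4858, 0.035, 0.0932]
tool_rot: [-0.005, 0.993, 0.119, -0.001]
contact_force: [-1.7, 30.6, 2.3]
grip_width: 0.0284
```

```bash
python3 look.py a5
```

```text
{'time_s': 8.85, 'position': array([0.4858, 0.035 , 0.0932]), 'contact_force': array([-1.686 , 30.6393,  2.2669]), 'ft_torque': array([ 4.9037,  0.1264, -0.1526]), 'grip_width': 0.028432114392736376}
```

View pics/a5.png

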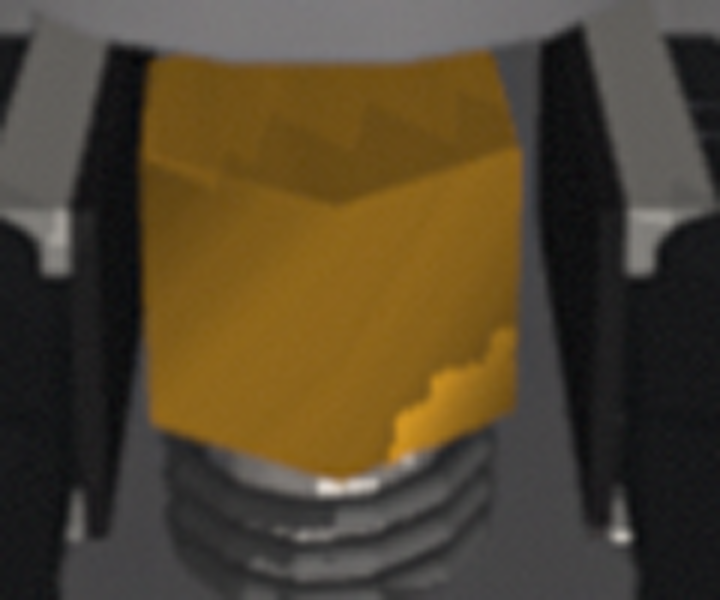

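```bash
cat > t.py <<'E'
E
sed -i '/^an(/d' ang2.py; (cat ang2.py; echo 'an("a5",[(140,155),(342,205),(521,148)],[(152,425),(343,478),(517,408)])')|python3 -
```

```text
a5 [[11.7, 7.3], [-1.0, 13.3], [-12.2, 6.3]] corner [0.037 0.077 0.047] edge [0.082 0.038] chord 0.043
a5 [[11.6, 7.1], [-1.0, 12.5], [-12.5, 5.1]] corner [0.026 0.081 0.136] edge [0.12 0.05] chord 0.083
```

It now reads about +0.06, and the roll followed the pad's 1.1 mm rise. So I'll close again with a net pad drop of about 0.7 mm, including the pads' swing.

Call:
{"method": "jog_arm", "body": {"moves": [{"tx": 0, "ty": 0, "tz": 0.5, "twist": 0, "grip": 32}, {"tx": 0, "ty": -0.5, "tz": 0.5, "twist": 0, "grip": 30}, {"tx": 0, "ty": -1, "tz": 0.5, "twist": 0, "grip": 28}, {"tx": 0, "ty": -1, "tz": 0.5, "twist": 0, "grip": 25}, {"tx": 0, "ty": -1.5, "tz": 0.5, "twist": 0, "grip": 20}, {"tx": 0, "ty": -2.5, "tz": 0.5, "twist": 0, "grip": 15}, {"tx": 0, "ty": -3.5, "tz": 0.5, "twist": 0, "grip": 15}, {"tx": 0, "ty": -4.2, "tz": 0.5, "twist": 0, "grip": 15}], "grip_force": 40}}

```text
time_s: 9.9
position: [0.4856, 0.0361, 0.0933]
tool_rot: [-0.001, 0.993, 0.12, -0.0]
contact_force: [-1.2, 8.0, 4.5]
grip_width: 0.0258
```

```bash
python3 look.py a6
```

```text
{'time_s': 9.9, 'position': array([0.4856, 0.0361, 0.0933]), 'contact_force': array([-1.1571,  8.0037,  4.4531]), 'ft_torque': array([ 1.4095,  0.2523, -0.1182]), 'grip_width': 0.025830926143608445}
```

View pics/a6.png

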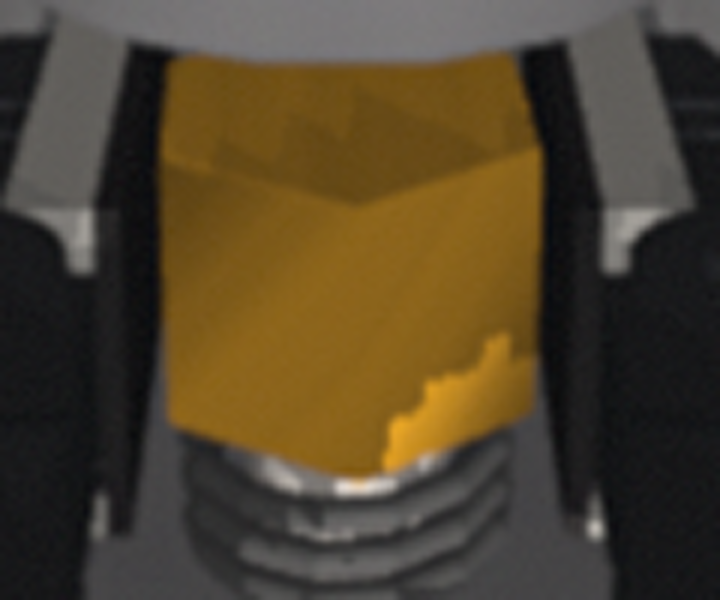

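```bash
(cat ang2.py; echo 'an("a6",[(162,155),(360,205),(543,150)],[(168,425),(362,475),(538,415)])')|python3 -
```

```text
a6 [[11.6, 7.2], [-0.8, 13.3], [-12.3, 6.5]] corner [0.031 0.057 0.033] edge [0.067 0.005] chord 0.027
a6 [[11.8, 7.0], [-0.9, 12.1], [-12.5, 5.9]] corner [0.009 0.072 0.085] edge [ 0.138 -0.03 ] chord 0.046
```

About +0.035. One more refinement: free the -y finger slightly, press on +y, and drag a bit further down before closing.

Call:
{"method": "jog_arm", "body": {"moves": [{"tx": 0, "ty": 2, "tz": 0, "twist": 0, "grip": 28}, {"tx": 0, "ty": 4, "tz": 0.5, "twist": 0, "grip": 32}, {"tx": 0, "ty": 4.5, "tz": 1, "twist": 0, "grip": 32}, {"tx": 0, "ty": 4.5, "tz": 1.4, "twist": 0, "grip": 32}, {"tx": 0, "ty": 4.5, "tz": 1.4, "twist": 0, "grip": 32}], "grip_force": 40}}

```text
time_s: 10.58
position: [0.4857, 0.0354, 0.0921]
tool_rot: [-0.005, 0.993, 0.119, -0.001]
contact_force: [-4.9, 35.7, 13.0]
grip_width: 0.0275
```

```bash
python3 look.py a7
```

```text
{'time_s': 10.575, 'position': array([0.4857, 0.0354, 0.0921]), 'contact_force': array([-4.898 , 35.6954, 12.9592]), 'ft_torque': array([ 5.5953,  0.7958, -0.1081]), 'grip_width': 0.02750246434300299}
```

View pics/a7.png

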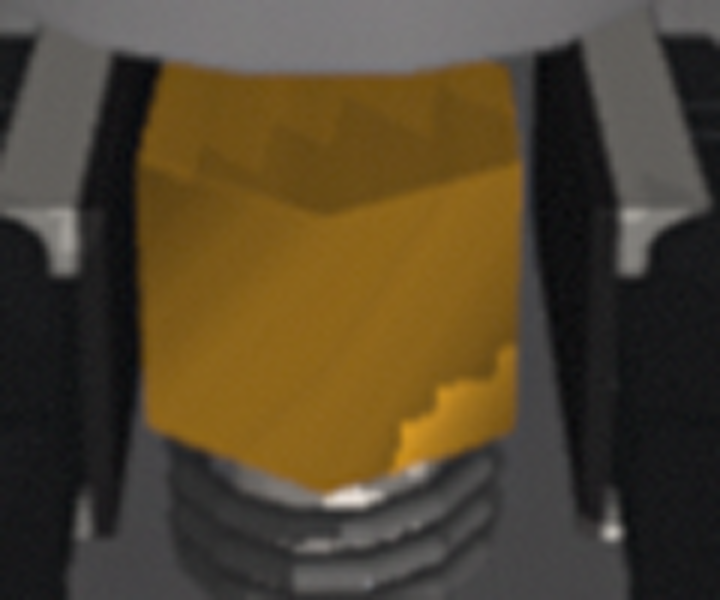

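```bash
(cat ang2.py; echo 'an("a7",[(137,160),(327,214),(521,163)],[(148,425),(320,492),(516,430)])')|python3 -
```

```text
a7 [[12.2, 6.8], [0.2, 13.2], [-11.7, 7.0]] corner [-0.017 -0.015 -0.014] edge [ 0.032 -0.045] chord -0.009
a7 [[12.2, 5.9], [0.8, 12.7], [-11.9, 6.3]] corner [-0.073 -0.06   0.039] edge [-0.01  -0.054] chord -0.015
```

Now about -0.01. Closing from here without any extra downward drag.

Call:
{"method": "jog_arm", "body": {"moves": [{"tx": 0, "ty": 0, "tz": -0.1, "twist": 0, "grip": 31}, {"tx": 0, "ty": -0.5, "tz": -0.2, "twist": 0, "grip": 29}, {"tx": 0, "ty": -1, "tz": -0.2, "twist": 0, "grip": 27}, {"tx": 0, "ty": -1, "tz": -0.2, "twist": 0, "grip": 25}, {"tx": 0, "ty": -1.5, "tz": -0.2, "twist": 0, "grip": 20}, {"tx": 0, "ty": -2.5, "tz": -0.2, "twist": 0, "grip": 15}, {"tx": 0, "ty": -3.5, "tz": -0.2, "twist": 0, "grip": 15}, {"tx": 0, "ty": -4.5, "tz": -0.2, "twist": 0, "grip": 15}], "grip_force": 40}}

```text
time_s: 11.62
position: [0.4856, 0.0362, 0.0923]
tool_rot: [-0.001, 0.993, 0.12, 0.0]
contact_force: [-1.9, 6.9, 5.9]
grip_width: 0.0257
```

```bash
python3 look.py a8
```

```text
{'time_s': 11.625, 'position': array([0.4856, 0.0362, 0.0923]), 'contact_force': array([-1.9182,  6.9207,  5.9392]), 'ft_torque': array([ 1.2945,  0.3407, -0.0804]), 'grip_width': 0.02570659499112761}
```

View pics/a8.png

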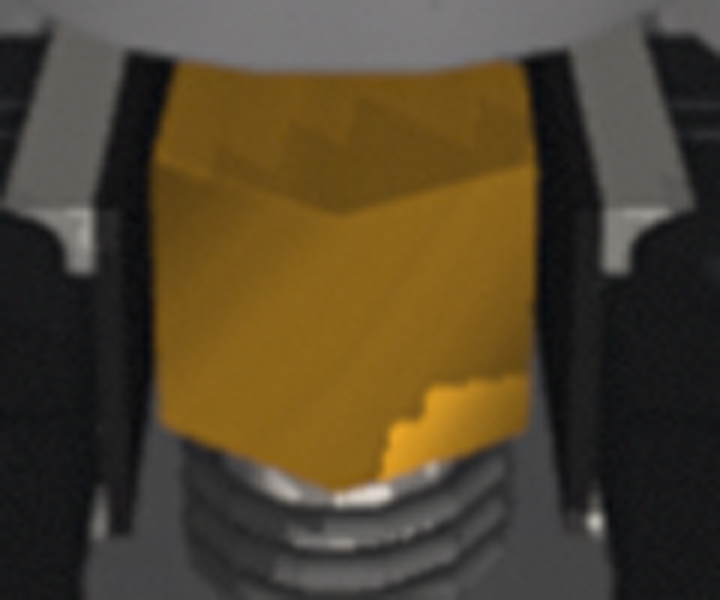

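```bash
(cat ang2.py; echo 'an("a8",[(152,160),(341,214),(539,163)],[(162,427),(338,490),(528,433)])')|python3 -
# gamma-stretched scene view of the front pointer
python3 - <<'E'
from plant import *
from h import *
c=cv2.cvtColor(capture("scene"),cv2.COLOR_RGB2BGR)[200:260,370:430]
c=(255*(c/255.)**.5).astype('uint8')
cv2.imwrite("pics/a8s.png",cv2.resize(c,(600,600),interpolation=cv2.INTER_CUBIC))
E
```

```text
a8 [[12.2, 6.8], [0.4, 13.3], [-11.9, 7.1]] corner [-0.018 -0.03  -0.018] edge [ 0.022 -0.06 ] chord -0.015
a8 [[12.2, 6.1], [0.6, 12.6], [-11.7, 6.8]] corner [-0.058 -0.051  0.   ] edge [ 0.017 -0.083] chord -0.025
```

View pics/a8s.png

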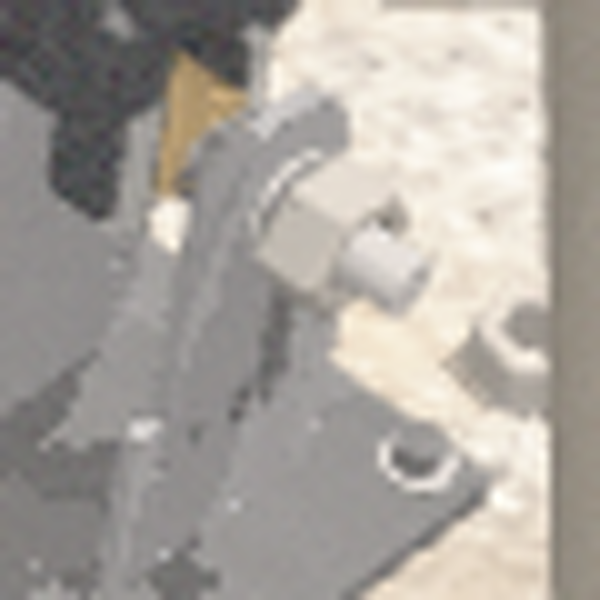

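The head reads about -0.02 rad. The pointer can't be made out in the scene view: it shows only the nut, near (320,215). Now I'll hold still for 2.5 s.

Call:
{"method": "jog_arm", "body": {"moves": [{"tx": 0, "ty": 0, "tz": 0, "twist": 0, "grip": 15}, {"tx": 0, "ty": 0, "tz": 0, "twist": 0, "grip": 15}, {"tx": 0, "ty": 0, "tz": 0, "twist": 0, "grip": 15}, {"tx": 0, "ty": 0, "tz": 0, "twist": 0, "grip": 15}, {"tx": 0, "ty": 0, "tz": 0, "twist": 0, "grip": 15}, {"tx": 0, "ty": 0, "tz": 0, "twist": 0, "grip": 15}, {"tx": 0, "ty": 0, "tz": 0, "twist": 0, "grip": 15}, {"tx": 0, "ty": 0, "tz": 0, "twist": 0, "grip": 15}, {"tx": 0, "ty": 0, "tz": 0, "twist": 0, "grip": 15}, {"tx": 0, "ty": 0, "tz": 0, "twist": 0, "grip": 15}, {"tx": 0, "ty": 0, "tz": 0, "twist": 0, "grip": 15}, {"tx": 0, "ty": 0, "tz": 0, "twist": 0, "grip": 15}, {"tx": 0, "ty": 0, "tz": 0, "twist": 0, "grip": 15}, {"tx": 0, "ty": 0, "tz": 0, "twist": 0, "grip": 15}, {"tx": 0, "ty": 0, "tz": 0, "twist": 0, "grip": 15}, {"tx": 0, "ty": 0, "tz": 0, "twist": 0, "grip": 15}, {"tx": 0, "ty": 0, "tz": 0, "twist": 0, "grip": 15}, {"tx": 0, "ty": 0, "tz": 0, "twist": 0, "grip": 15}, {"tx": 0, "ty": 0, "tz": 0, "twist": 0, "grip": 15}, {"tx": 0, "ty": 0, "tz": 0, "twist": 0, "grip": 15}], "grip_force": 40}}

```text
time_s: 14.22
position: [0.4856, 0.0361, 0.0922]
tool_rot: [-0.002, 0.993, 0.119, 0.0]
contact_force: [-2.0, 11.5, 8.2]
grip_width: 0.0257
```

```bash
python3 look.py a9
```

```text
{'time_s': 14.225, 'position': array([0.4856, 0.0361, 0.0922]), 'contact_force': array([-2.0262, 11.4659,  8.207 ]), 'ft_torque': array([ 1.879 ,  0.4161, -0.1061]), 'grip_width': 0.025702600122215136}
```

View pics/a9.png

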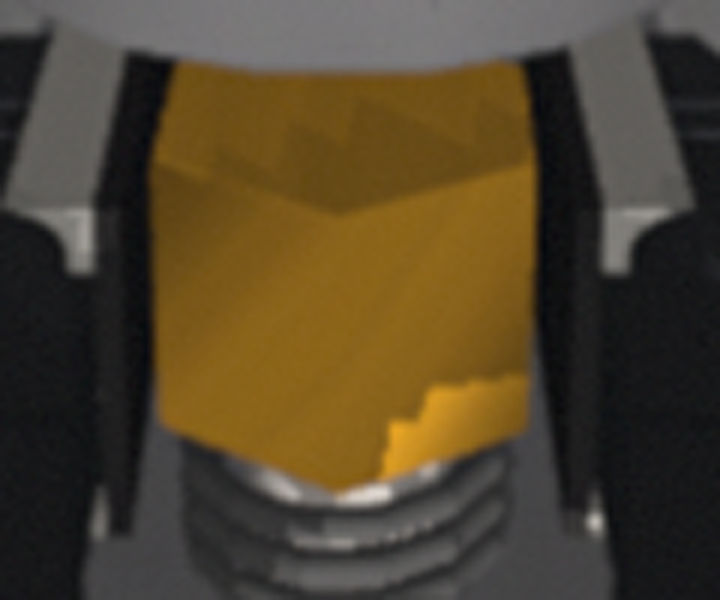

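After 2.5 s the head looks the same: corners at (152,160), (340,214) and (538,165), about -0.02 rad, with the grip unchanged. Handing in.

```bash
(cat ang2.py; echo 'an("a9",[(152,160),(340,214),(538,165)],[(162,427),(337,491),(528,433)])')|python3 -; python3 -c "
from plant import *
s=read_state();print(s['time_s'],s['grip_width'],s['contact_force'])
print(job_done())"
```

```text
a9 [[12.2, 6.8], [0.4, 13.3], [-11.8, 7.4]] corner [-0.016 -0.031 -0.035] edge [ 0.02  -0.076] chord -0.026
a9 [[12.2, 6.1], [0.7, 12.7], [-11.7, 6.8]] corner [-0.057 -0.052  0.001] edge [ 0.008 -0.078] chord -0.026
14.275 0.025727516574520746 [-2.31159084 11.62062863  7.0696132 ]
the job is handed in; nothing more can be done
None
```

I reached into the gap, turned the head back to about straight down, held it there for about 2.6 s, and handed in at 14.3 s still gripping it with the grip set to 40 N. No verdict is reported, so success is not confirmed.

- **How it was turned:** A plain squeeze jammed on friction at about +0.28 rad. I then pressed only the left (+y) finger on the head and dragged it down to roll it back. After that I closed the other finger, correcting twice because the closing pads moved the head slightly.
- **Final angle:** The hex corners in the wrist view gave about -0.02 to -0.03 rad both before and after the hold; the limit is ±0.08. Single corners and edges scattered from about -0.08 to +0.02, so this is good to perhaps ±0.03.
- **Grip and position:** The opening stayed at 25.7 mm throughout the hold. The grasp point was about 3 mm from the head's centre, offset toward the rear to clear the coil. The force readings taken at the end of each move were at most about 38 N; they are not a continuous record.
- **Uprights and loose items:** I planned about 10 mm clearance to the uprights. I saw no contact with them in the pictures, and nothing there that had been moved. I did not measure the loose items' positions again at the end.
- **Not checked:** The pointer could not be made out in any view I took, so the angle comes from the head alone. The opening reading also did not give the angle as I expected, showing about the same value at +0.28 rad as near zero, so I relied on the wrist view.

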